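# Hold the spice grinder's bayonet lid at half-turn

## Task

Fit the loose bar-grip lid into the spice grinder's mouth with its lugs down the entry notches until the flange rests on the collar, then turn it clockwise against the spring to the single stud, half-way to lock, never letting it go as far as the lock click. Finish while still gripping the lid and holding it at half-way, because the spring turns it back if it is let go; do not disturb the other things on the worktop.

Things in the scene. Friction and masses are not known exactly. Their poses are not given: they have to be found in the camera images.
- lid_grip (a point): Loose grinder lid, upright: round, steel, black bar grip on top. Point: middle of the bar, 40 mm above the lid's underside (lid 55 mm tall, 0.11 to 0.2 kg). z up; x along the bar. Bar 58 mm long (x), 13 mm wide (y, grip across it), 30 mm tall. Under it a flange 80 mm across, 7 mm thick (underside 22 mm below this point), then a plug 48 mm across, 18 mm deep. Same after a half turn about z.
- lid_lug (a point): Outer end of one of the lid's two bayonet lugs, which stick out of the plug along +x and -x of the lid, directly under the ends of the bar, to 32 mm from its axis. Each lug is 9 mm wide and 6 mm high; this point lies 34 mm below the middle of the bar.
- grinder_mouth (a point): Spice grinder: round metal body fixed to the worktop, 122 mm across, 85 mm high. Point: centre of its open mouth at the top face of the 100 mm wide collar; z up. Mouth 52 mm across with 14 mm wide entry notches at +x and -x (short bar marks): the lid goes straight down, lugs and bar along x, either way round, until its flange rests on the collar (bar middle then 22 mm above this point).
- half_stud (a point): Half-way mark: single round stud on the collar, 45 degrees clockwise (from above) from the entry notch at +x; another lies opposite. The lid is half-way when its bar points at these studs.
- lock_studs (a point): Lock mark: pair of studs on the collar, 90 degrees clockwise (from above) from the entry notch at +x; another pair opposite. The lid clicks into lock from about 75 degrees on.
- grinder_ring (a joint): Angle (rad) of the sprung drive ring inside the grinder, turned by the lid's lugs: 0 at rest, grows as the lid turns clockwise seen from above, half-way 0.785, click 1.31, end stop 1.57. A spring turns it back towards 0 when let go (0.03 N m at 0, 0.095 N m at half-way). The lugs have about 0.05 rad of play in it, so it may lag the lid by that much.
- salt_shaker: Bystander: round steel shaker with a dull perforated cap, 69 mm across, 96 mm tall; origin at the centre of its underside.
- bowl: Bystander: small round steel bowl, 115 mm across, 38 mm high; origin at the centre of its underside.
- cutter_large: Bystander: open steel forming ring, 64 mm across, 36 mm high; origin at the centre of its underside.
- cutter_small: Bystander: open steel forming ring, 41 mm across, 36 mm high; origin at the centre of its underside.
- timer: Bystander: round kitchen timer, 62 mm across, 54 mm high; origin at the centre of its underside.
- sauce_pan: Bystander: steel sauce pan, 206 x 290 x 75 mm with its long handle; origin at the centre of its underside.
- squeeze_bottle: Bystander: slim squeeze bottle, 45 mm across, 178 mm tall; origin at the centre of its underside.
- pan_insert: Bystander: open rectangular steel pan, 132 x 108 x 70 mm; origin at the centre of its underside.

How it is judged:
By the outcome, as a careful person would: the job done as asked, in the order asked, and still so for the second after the job is handed in, while the arm keeps its last pose, push and grip.
It also fails if it takes over 45 s, if anything falls off the work surface, if the arm or the gripper's body presses on something with over 40 N, if the wrist force passes 120 N, or if a joint passes its speed limit or range.

## Robot

A 6-joint arm with a two-finger parallel gripper is mounted at the origin on a cart in front of the work surface, level with it; the furniture and walls round the work are solid. World frame = base frame: x ahead of the robot, y to its left, z up, the work surface at z = 0. Lengths are in m, angles in rad, forces in N, time in s.
With the tool pointing down it reaches from about 0.35 to 0.775 m from the base axis. Payload 7.3 kg.
Tool frame: the origin (TCP) lies at the very end of the fingers, on their centre line; the grasp point (between the pads) lies 19 mm behind it; x points along the fingers, y is the direction in which the jaws open and shut, and the axes are right-handed (so a half turn about x gives the same grasp; the last joint's range is limited). The gripper opens to 92 mm and grips with 3 to 60 N. Pads are 19 mm wide; open, the fingers measure 130 mm over their backs; the gripper's body (75 mm by 190 mm) begins 47 mm behind the grasp point.
Start: joints at [-1.25, 0.342, 1.524, -0, 1.275, -0.146], TCP at [0.236, -0.469, 0.227] pointing down, gripper open.
Joint ranges: [-2.53, 2.53], [-0.77, 2.02], [0.04, 2.7], [-1, 4.14], [0.28, 2.66], [-3.11, 3.11]. Speed limits (rad/s): [2.57, 2.57, 3.14, 3.14, 3.14, 3.14].

## Interface

Orientations are given as [roll, pitch, yaw] about the fixed x, y, z axes, in that order (R = Rz(yaw) Ry(pitch) Rx(roll)).
In Python, from cell import robot gives the robot as it stands.
- The arm moves only by the tool play_rows, never from a script. Its argument "moves" is a list that holds one entry, the list of rows, each a list of 5 numbers: the shift along the tool's x, y, z in m, then the turn about the tool's x in degrees, then the opening, from -1 (shut) to 1 (fully open), so that 0 is half open. A call has exactly 10 rows; each row shifts and turns the pose as measured when the row begins, along the tool's axes as they then stand; what a row does not reach is not made up. A row lasts 1/10 s, in which the tool goes at most 50 mm and 8.59 degrees, less where a joint would pass 70% of its speed; a pose out of reach is approached as far as the arm can. A call with a gripper value outside its range is refused whole. The fingers move at their own pace and stop on an object; "grip_force" is the grip in N (left out, the last holds). Time passes only in rows, so rows that do not move let the fingers close, or fill a call up. It gives the time, the measured TCP pose, the force and the opening at its end, in the units of the state.
- robot.observe(): the state, without advancing time (a new reading comes with each control period).
- robot.read_camera(name): name is "scene" or "side" or "wrist"; returns the picture (420x560x3 uint8, red, green, blue); there is no depth.
- robot.get_calibration(name): a dict with "mtx" (3x3 intrinsics, pixels), "view" (4x4, takes a point from world to camera coordinates). Camera axes: x right, y up, looking along -z (the intrinsics and any distortion apply to the point x, -y, -z); pixel columns grow to the right and rows downward; lengths in m; the calibration is good to about 2 mm. A picture is of the moment at which its call begins: read the wrist's pose just before it. get_calibration takes no time and is no camera call; for the wrist camera it gives the pose at the moment of the call.
- robot.hand_in(): hands the job in, once; it reports no verdict.
Trained networks look in the newest picture that a camera, given by its name, has taken for a name from the list of things; names that differ only in an ending like _2 or _b are one class to them, and where a whole thing is asked for, a point or a joint stands for the part that bears it (a point fixed in the world has none). Each returns a list of dicts, best first, with "score" (0 to 1); they miss things now and then, are a little off and sometimes report something else, mostly with a low value. They report only what shows in the picture. A call takes as long as a camera call.
- robot.spot_in(camera, label): "point" ([column, row] in pixels, amid what is visible of it).
The state is a dict: "time": time; "qpos": joint angles; "qvel": joint speeds; "joint_efforts": joint torques, N m; "tool_pos": TCP position; "tool_rot": TCP orientation; "contact_force": force on the tool from outside, world axes, zero at the start; "torque": the same for the moment, N m; "opening": finger opening in m.
Only numpy, scipy, OpenCV 4.12 (cv2) and the standard library are available. Lean on these libraries where they do the work, as an engineer would, in place of code of your own. Each camera call takes 0.05 s, during which the arm holds its last target.

## Working session

There is one attempt and no reset: what is moved stays moved. The work goes in short steps, Python scripts to look and compute and a tool call to move; the robot and the scene stay as the last step left them, time stands still between calls to the robot, and variables do not carry over. Pictures are saved under pics/ and viewed, and the job is handed in when it is done.

Besides the shell and the picture viewer there is one more tool, called by a JSON object that holds its "fn" and its "kwargs", one argument or row to a line. play_rows: Moves the arm, as the interface text tells. Its arguments: {"type":"object","properties":{"moves":{"type":"array"},"grip_force":{"type":"number"}},"required":["moves"]}

```bash
mkdir -p pics; ls
python3 - <<'E'
from cell import robot
import cv2
s=robot.observe();print(s)
for n in("scene","side","wrist"):
    im=robot.read_camera(n);cv2.imwrite(f"pics/{n}0.png",im[:,:,::-1])
    c=robot.get_calibration(n);print(n,c)
    for l in("lid_grip","lid_lug","grinder_mouth","half_stud","lock_studs"):
        print(n,l,[(d['score'],d['point']) for d in robot.spot_in(n,l)][:4])
E
```

```text
pics
{'time': 0.0, 'qpos': array([-1.25002217e+00,  3.42695505e-01,  1.52503799e+00, -5.20495097e-05,
        1.27541342e+00, -1.46020894e-01]), 'qvel': array([ 0.00117564,  0.0001525 ,  0.00059562, -0.00038189,  0.00048652,
        0.00070776]), 'joint_efforts': array([-1.42010569e-03, -4.31248248e+01, -2.44220603e+01,  7.17214867e-02,
        5.59448591e-02, -1.08560885e-04]), 'tool_pos': array([ 0.23612445, -0.46842798,  0.22605178]), 'tool_rot': array([-1.68480546,  1.56924127,  1.92359743]), 'contact_force': array([-0.58733123, -0.30394794, -1.26199705]), 'torque': array([-0.00467825, -0.00578325, -0.05702394]), 'opening': 0.09216996703934685}
scene {'mtx': array([[476.73057702,   0.        , 278.94123543],
       [  0.        , 476.73057702, 205.2547833 ],
       [  0.        ,   0.        ,   1.        ]]), 'view': array([[-0.88674952, -0.46222834,  0.0044995 ,  0.44464918],
       [ 0.29369497, -0.55586116,  0.77766422, -0.23457564],
       [-0.35695734,  0.69091485,  0.62866376, -1.12258174],
       [ 0.        ,  0.        ,  0.        ,  1.        ]])}
scene lid_grip [(0.7
[... 845 characters left out ...]
2, [272.0, 238.0])]
side lock_studs [(0.62, [274.5, 241.6]), (0.62, [275.7, 301.4])]
wrist {'mtx': array([[290.30419456,   0.        , 275.50269545],
       [  0.        , 290.30419456, 211.41634905],
       [  0.        ,   0.        ,   1.        ]]), 'view': array([[ 4.50170650e-01, -8.92942181e-01,  8.04536644e-04,
        -5.25165678e-01],
       [ 8.55177425e-01,  4.30872202e-01, -2.88133158e-01,
         3.60921128e-02],
       [ 2.56939598e-01,  1.30397113e-01,  9.57590014e-01,
        -3.89198847e-01],
       [ 0.00000000e+00,  0.00000000e+00,  0.00000000e+00,
         1.00000000e+00]])}
wrist lid_grip []
wrist lid_lug []
wrist grinder_mouth []
wrist half_stud []
wrist lock_studs []
```

View pics/scene0.png

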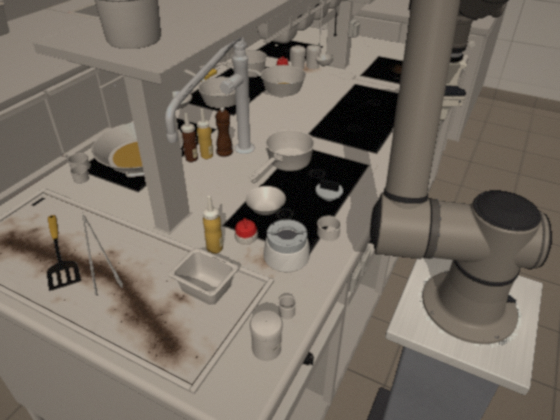

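View pics/side0.png

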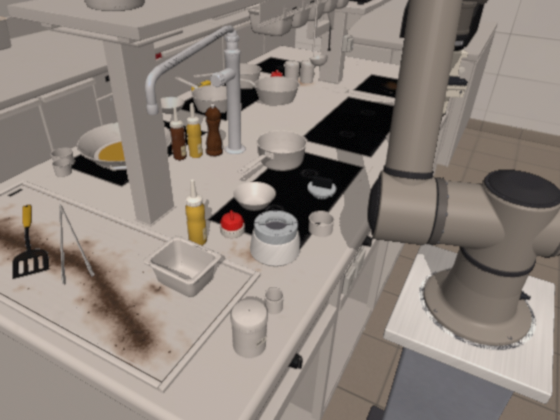

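View pics/wrist0.png

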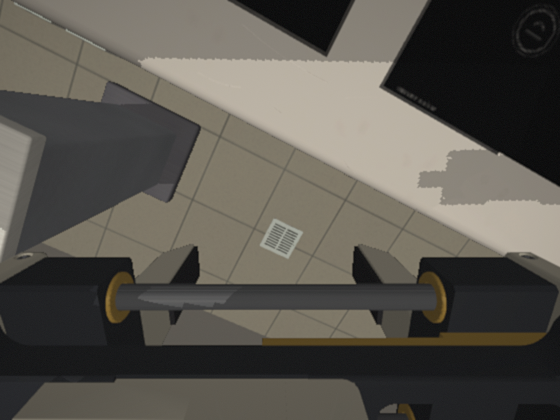

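Lid (white disc, black bar) is at about (330,188) scene / (322,187) side, sitting on the hob; grinder at (287,245) / (276,238). Now back-project with known heights.

```bash
cat > h.py <<'E'
import numpy as np,cv2
from cell import robot
def ray(c,p):
    M=c['mtx'];V=c['view'];R=V[:3,:3];t=V[:3,3]
    d=np.array([(p[0]-M[0,2])/M[0,0],-(p[1]-M[1,2])/M[1,1],-1.]);return -R.T@t,R.T@d
def at_z(c,p,z):
    o,d=ray(c,p);return o+d*(z-o[2])/d[2]
def proj(c,P):
    P=np.atleast_2d(P);q=P@c['view'][:3,:3].T+c['view'][:3,3];M=c['mtx']
    return np.c_[M[0,0]*q[:,0]/-q[:,2]+M[0,2],M[1,1]*-q[:,1]/-q[:,2]+M[1,2]]
def crop(im,c,w,h,s,f):
    x,y=int(c[0]-w/2),int(c[1]-h/2);y=max(y,0);x=max(x,0)
    cv2.imwrite(f,cv2.resize(im[y:y+h,x:x+w,::-1],None,fx=s,fy=s,interpolation=cv2.INTER_CUBIC));print(f,"origin",x,y,"scale",s)
E
python3 - <<'E'
from h import *
for n,l,g in(("scene",(330,188.5),(285,232)),("side",(322,186.5),(275.5,222))):
    c=robot.get_calibration(n)
    print(n,"lid",at_z(c,l,.04),at_z(c,l,.045),"mouth",at_z(c,g,.085))
    im=cv2.imread(f"pics/{n}0.png")[:,:,::-1]
    crop(im,(305,215),120,100,6,f"pics/{n}0c.png")
E
```

```text
scene lid [ 0.44594776 -0.21946055  0.04      ] [ 0.44368175 -0.21313655  0.045     ] mouth [0.45481505 0.0575007  0.085     ]
pics/scene0c.png origin 245 165 scale 6
side lid [ 0.44633245 -0.21401752  0.04      ] [ 0.44351045 -0.206316    0.045     ] mouth [0.45249735 0.05407412 0.085     ]
pics/side0c.png origin 245 165 scale 6
```

View pics/scene0c.png

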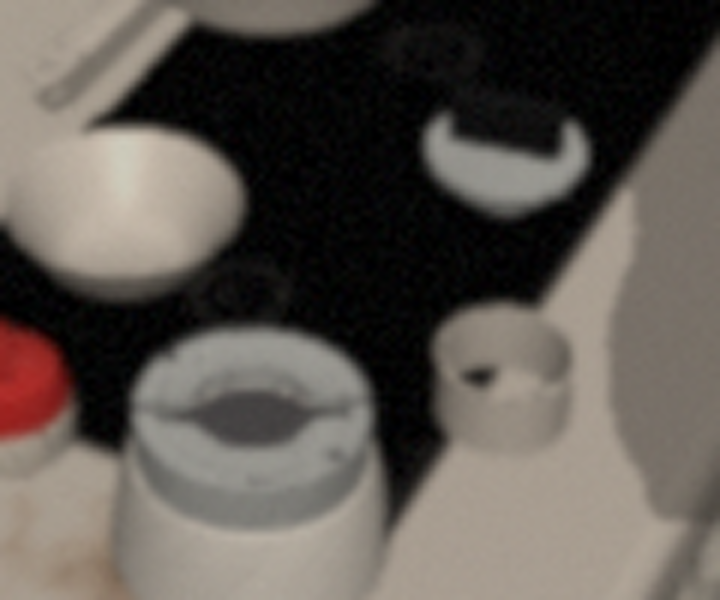

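View pics/side0c.png

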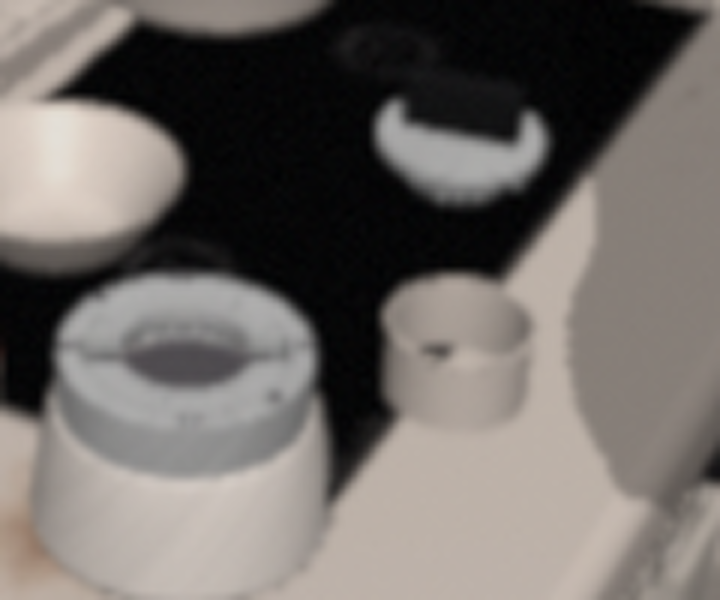

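```bash
cat >> h.py <<'E'
from scipy.spatial.transform import Rotation as Ro
def tool():
    s=robot.observe();return s['tool_pos'],Ro.from_euler('xyz',s['tool_rot']).as_matrix(),s
E
python3 - <<'E'
from h import *
p,R,s=tool();print(R.round(3))
c=robot.get_calibration('wrist');V=c['view'];o=-V[:3,:3].T@V[:3,3]
print("cam in tool",R.T@(o-p), "look",R.T@(-V[2,:3]))
def cr(x,y):return(245+(x+.5)/6-.5,165+(y+.5)/6-.5)
for n,bl,br,nl,nr in(("scene",(455,140),(560,155),(150,408),(355,408)),("side",(405,127),(520,142),(70,352),(300,352))):
    c=robot.get_calibration(n)
    a,b=at_z(c,cr(*bl),.025),at_z(c,cr(*br),.025);print(n,"baredge",a,b,np.linalg.norm(a-b),"dir deg",np.degrees(np.arctan2(*(b-a)[1::-1])))
    a,b=at_z(c,cr(*nl),.085),at_z(c,cr(*nr),.085);print("notch",(a+b)/2,np.linalg.norm(a-b),np.degrees(np.arctan2(*(b-a)[1::-1])))
    im=cv2.imread(f"pics/{n}0.png")
E
```

```text
[[ 0.     0.45  -0.893]
 [-0.    -0.893 -0.45 ]
 [-1.     0.     0.   ]]
cam in tool [-0.15675405 -0.0001588  -0.07765452] look [9.57606350e-01 6.61716515e-04 2.88079226e-01]
scene baredge [ 0.47940626 -0.22763572  0.025     ] [ 0.42809164 -0.24068712  0.025     ] 0.05294837271056273 dir deg -165.72991766189713
notch [0.45014343 0.05748497 0.085     ] 0.08530480895222033 -152.18472041076498
side baredge [ 0.48105531 -0.2264276   0.025     ] [ 0.42823113 -0.24177452  0.025     ] 0.05500837608383357 dir deg -163.7999283882093
notch [0.45032257 0.05842428 0.085     ] 0.08827748357801665 -149.90346524050602
```

{"fn": "play_rows", "kwargs": {
  "moves": [
    [[0.007, -0.013, -0.037, 0, 1], [0.008, -0.013, -0.037, 0, 1], [0.008, -0.013, -0.037, 0, 1], [0.008, -0.013, -0.037, 0, 1], [0.008, -0.013, -0.037, 0, 1], [0.008, -0.013, -0.037, 0, 1], [0.008, -0.013, -0.037, 0, 1], [0.008, -0.013, -0.037, 0, 1], [0, 0, 0, 5.8, 1], [0, 0, 0, 5.8, 1]]
  ],
  "grip_force": 30
}}

```text
time: 1.9
tool_pos: [0.4625, -0.2359, 0.1611]
tool_rot: [1.691, 1.566, -1.195]
contact_force: [0.7, 0.1, 0.1]
opening: 0.0919
```

Run:
```python
from h import *
p,R,s=tool();print(p,R.round(3),s['time'])
c=robot.get_calibration('wrist')
im=robot.read_camera('wrist');cv2.imwrite("pics/w1.png",im[:,:,::-1])
for l in("lid_grip","lid_lug"):print(robot.spot_in('wrist',l))
print(proj(c,[[.456,-.2405,.055],[.456,-.2405,.025],[.456,-.2405,.04]]))
print(proj(c,[p]))
cs=robot.get_calibration('scene')
for n,px in(("bottle base",(213,247)),("shaker",(266,352)),("pan",(290,160)),("timer",(246,236)),("cut",(328,236))):print(n,at_z(cs,px,0))
```

```text
[ 0.46247092 -0.23589867  0.16106173] [[ 0.002  0.253 -0.967]
 [-0.004 -0.967 -0.253]
 [-1.     0.005 -0.001]] 1.9
[{'point': [270.9, 202.9], 'score': 0.81}]
[{'point': [272.9, 204.5], 'score': 0.81}, {'point': [23.5, 141.8], 'score': 0.72}]
[[277.79796767 217.51451435]
 [277.43438443 208.73188488]
 [277.60718847 212.90609786]]
[[275.36669043 260.52247344]]
bottle base [0.63922496 0.1159084  0.        ]
shaker [0.35911741 0.33297419 0.        ]
pan [ 0.64435823 -0.35434992  0.        ]
timer [ 5.83477346e-01  3.76706215e-02 -1.11022302e-16]
cut [ 0.38482499 -0.06711668  0.        ]
```

View pics/w1.png

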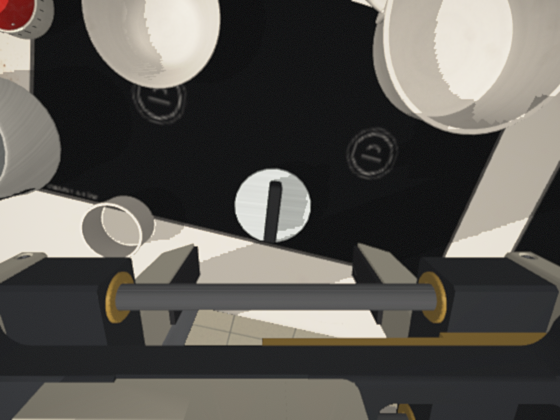

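Run:
```python
from h import *
im=cv2.imread("pics/w1.png")[:,:,::-1];crop(im,(273,212),100,90,7,"pics/w1c.png")
c=robot.get_calibration('wrist')
g=cv2.cvtColor(np.ascontiguousarray(im),cv2.COLOR_RGB2GRAY)[155:255,225:320]
m=(g>100).astype(np.uint8)
n,lab,st,ce=cv2.connectedComponentsWithStats(m)
print(st,ce)
```

```text
pics/w1c.png origin 223 167 scale 7
[[   0    0   95  100 5045]
 [  10   14   76   73 3631]
 [   0   80   80   20  824]] [[50.19405352 42.97185332]
 [47.19416139 48.75901955]
 [26.58859223 92.7342233 ]]
```

View pics/w1c.png

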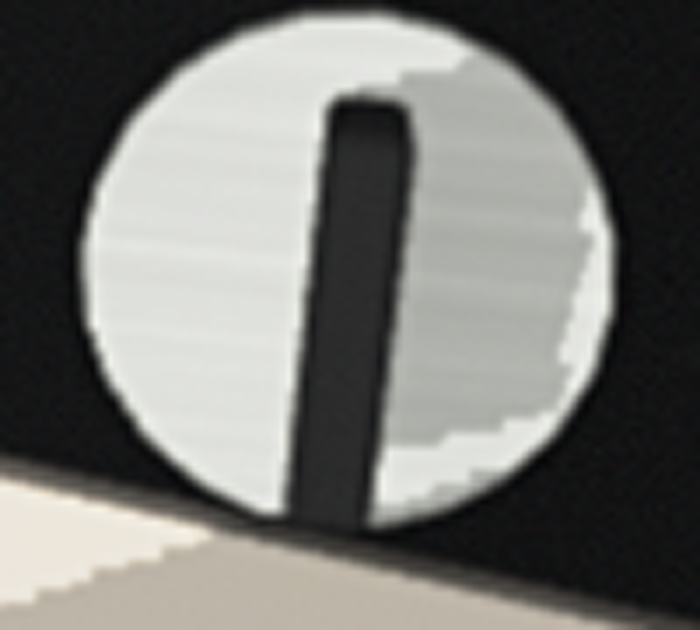

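Run:
```python
from h import *
p,R,s=tool();c=robot.get_calibration('wrist')
f=lambda x,y:(223+(x+.5)/7-.5,167+(y+.5)/7-.5)
L=at_z(c,f(82,270),.025);Rr=at_z(c,f(615,270),.025);print("diam",np.linalg.norm(L-Rr))
C=at_z(c,f(348.5,270),.025);print("disc",C)
a=at_z(c,f(371,115),.055);b=at_z(c,f(328,520),.055);print("bar",(a+b)/2,np.linalg.norm(a-b))
ang=np.degrees(np.arctan2(*(a-b)[1::-1]));print(ang, "yaw tool y",np.degrees(np.arctan2(R[1,1],R[0,1])))
for z in(C,(a+b)/2):
    d=np.r_[z[:2],.029]-p;print(R.T@d)
```

```text
diam 0.07974879724735903
disc [ 0.45774562 -0.23541554  0.025     ]
bar [ 0.45854748 -0.23541     0.055     ] 0.057574791749699504
8.941571853488135 yaw tool y -75.09437835108498
[ 0.13232951 -0.00317323  0.00366501]
[ 0.13233109 -0.00297233  0.00288871]
```

{"fn": "play_rows", "kwargs": {
  "moves": [
    [[0.01, -0.003, 0.003, 6, 1], [0.02, 0, 0, 0, 1], [0.02, 0, 0, 0, 1], [0.02, 0, 0, 0, 1], [0.02, 0, 0, 0, 1], [0.015, 0, 0, 0, 1], [0.01, 0, 0, 0, 1], [0.005, 0, 0, 0, 1], [0, 0, 0, 0, 1], [0, 0, 0, 0, 1]]
  ]
}}

```text
time: 3.05
tool_pos: [0.4584, -0.2413, 0.0402]
tool_rot: [2.088, 1.558, -0.885]
contact_force: [0.1, -0.4, -0.3]
opening: 0.0917
```

Run:
```python
from h import *
p,R,s=tool();print(p,R.round(3),s['time'])
print(R.T@(np.array([.458,-.2354,.029])-p),"yaw",np.degrees(np.arctan2(R[1,1],R[0,1])),s['contact_force'])
im=robot.read_camera('wrist');cv2.imwrite("pics/w2.png",im[:,:,::-1])
```

```text
[ 0.45842251 -0.24125042  0.04017423] [[ 0.008  0.167 -0.986]
 [-0.01  -0.986 -0.167]
 [-1.     0.011 -0.006]] 3.05
[ 0.01111314 -0.00596037 -0.00049145] yaw -80.38613780077515 [ 0.10059758 -0.39903975 -0.30802426]
```

View pics/w2.png

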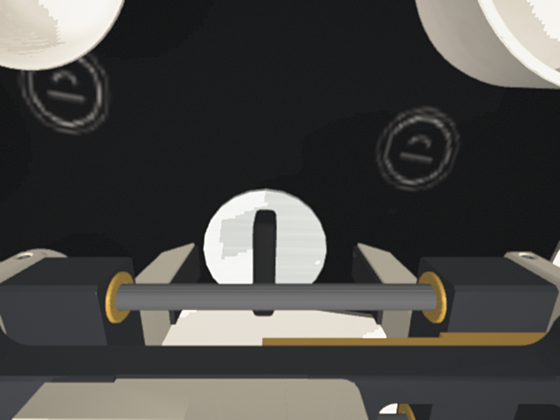

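{"fn": "play_rows", "kwargs": {
  "moves": [
    [[0, -0.006, -0.0005, 0.6, 1], [0.006, 0, 0, 0, 1], [0.005, 0, 0, 0, 1], [0, 0, 0, 0, 0.2], [0, 0, 0, 0, -0.5], [0, 0, 0, 0, -1], [0, 0, 0, 0, -1], [0, 0, 0, 0, -1], [0, 0, 0, 0, -1], [0, 0, 0, 0, -1]]
  ],
  "grip_force": 35
}}

```text
time: 4.1
tool_pos: [0.4591, -0.2353, 0.0301]
tool_rot: [2.163, 1.554, -0.821]
contact_force: [-0.2, 0.3, -0.2]
opening: 0.0404
```

Run:
```python
from h import *
p,R,s=tool();print(p,R.round(3),s['time'])
print(R.T@(np.array([.458,-.2354,.029])-p),"yaw",np.degrees(np.arctan2(R[1,1],R[0,1])),s['contact_force'],s['opening'])
```

```text
[ 0.45913221 -0.23533656  0.03007057] [[ 0.011  0.157 -0.988]
 [-0.012 -0.988 -0.157]
 [-1.     0.014 -0.009]] 4.1
[ 0.00105862 -0.00012906  0.00113786] yaw -80.99319224085231 [-0.18288066  0.26648787 -0.16264183] 0.04035765649014139
```

{"fn": "play_rows", "kwargs": {
  "moves": [
    [[0, 0, 0, 0, -1], [0, 0, 0, 0, -1], [0, 0, 0, 0, -1], [0, 0, 0, 0, -1], [0, 0, 0, 0, -1], [0, 0, 0, 0, -1], [-0.01, 0, 0, 0, -1], [-0.03, 0, 0, 0, -1], [-0.04, 0, 0, 0, -1], [-0.04, 0, 0, 0, -1]]
  ],
  "grip_force": 35
}}

```text
time: 5.1
tool_pos: [0.4543, -0.2317, 0.1494]
tool_rot: [1.198, 1.567, -1.786]
contact_force: [1.3, -0.5, -1.6]
opening: 0.013
```

Run:
```python
from h import *
p,R,s=tool();print(p,R.round(3),s['time'])
print("yaw",np.degrees(np.arctan2(R[1,1],R[0,1])),s['contact_force'],s['opening'])
for n in ('scene','wrist'):
    im=robot.read_camera(n);cv2.imwrite(f"pics/{n}3.png",im[:,:,::-1])
```

```text
[ 0.45432287 -0.23168296  0.14940224] [[-0.001  0.156 -0.988]
 [-0.004 -0.988 -0.156]
 [-1.     0.003  0.001]] 5.1
yaw -81.00368501435716 [ 1.33929396 -0.49014306 -1.5618241 ] 0.012968047712472553
```

View pics/wrist3.png

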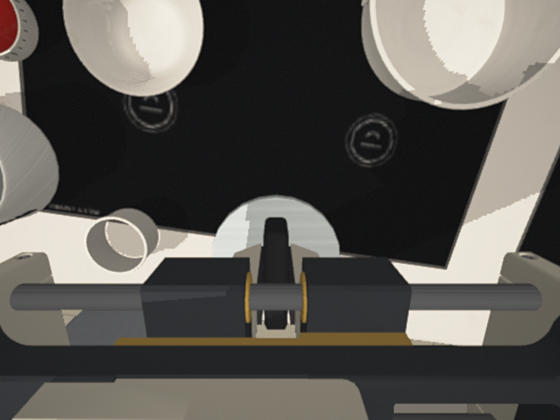

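View pics/scene3.png

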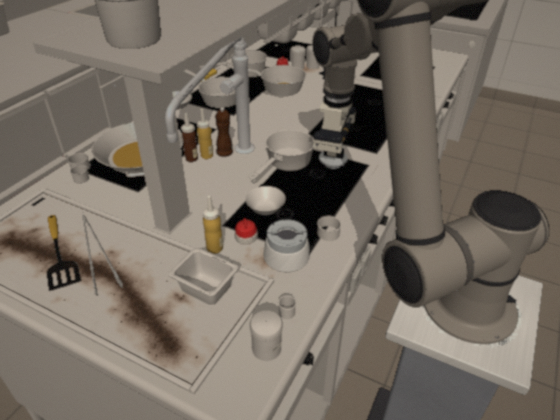

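Lid gripped (opening 13 mm, bar upright in the jaws), lifted clear. Moving toward the grinder and taking a closer look at its mouth.

{"fn": "play_rows", "kwargs": {
  "moves": [
    [[0, -0.012, 0, 0, -1], [0, -0.025, 0, 0, -1], [0, -0.03, -0.001, 0, -1], [0, -0.03, -0.001, 0, -1], [0, -0.03, -0.001, 0, -1], [0, -0.028, 0, 0, -1], [0, -0.019, 0, -4, -1], [0, 0, 0, -8, -1], [0, 0, 0, -8, -1], [0, 0, 0, 0, -1]]
  ]
}}

```text
time: 6.2
tool_pos: [0.4209, -0.046, 0.1422]
tool_rot: [-0.328, 1.559, -2.951]
contact_force: [0.2, 0.8, -1.3]
opening: 0.013
```

Run:
```python
from h import *
p,R,s=tool();print(p,R.round(3),s['time'])
print("yaw",np.degrees(np.arctan2(R[1,1],R[0,1])),s['contact_force'],s['opening'])
im=robot.read_camera('wrist');cv2.imwrite(f"pics/w4.png",im[:,:,::-1])
c=robot.get_calibration('wrist');m=proj(c,[[.4502,.058,.085]])[0];print(m)
for l in("grinder_mouth","half_stud","lock_studs"):print(l,[(d['score'],d['point']) for d in robot.spot_in('wrist',l)][:4])
crop(im,m,130,110,6,"pics/w4c.png")
```

```text
[ 0.42085985 -0.04600457  0.14223531] [[-0.012  0.496 -0.868]
 [-0.002 -0.869 -0.496]
 [-1.    -0.004  0.011]] 6.2
yaw -60.29362038470706 [ 0.24665329  0.82279347 -1.33589489] 0.012955323590371614
[167.60396438 124.31962114]
grinder_mouth [(0.84, [180.7, 119.5]), (0.3, [555.4, 4.7])]
half_stud [(0.82, [182.8, 118.8])]
lock_studs [(0.69, [183.6, 116.5])]
pics/w4c.png origin 102 69 scale 6
```

View pics/w4.png

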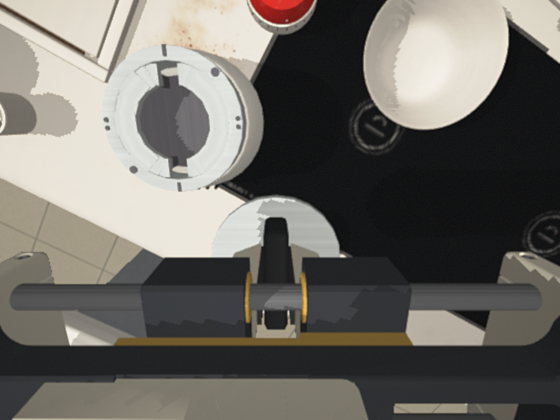

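View pics/w4c.png

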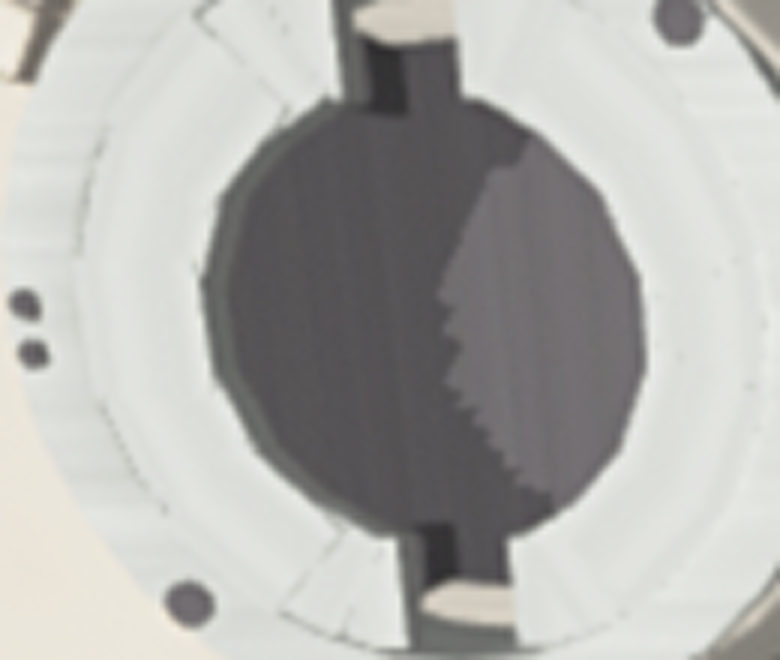

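Run:
```python
from h import *
im=cv2.imread("pics/w4.png")[:,:,::-1]
crop(im,(172,120),160,150,5,"pics/w4d.png")
p,R,s=tool();c=robot.get_calibration('wrist')
f=lambda x,y:(102+(x+.5)/6-.5,69+(y+.5)/6-.5)
a=at_z(c,f(190,603),.085);b=at_z(c,f(680,20),.085)
print((a+b)/2,np.linalg.norm(a-b),np.degrees(np.arctan2(*(b-a)[1::-1])))
a=at_z(c,(164,50),.085);b=at_z(c,(179,187),.085)
print((a+b)/2,np.linalg.norm(a-b),np.degrees(np.arctan2(*(a-b)[1::-1])))
```

```text
pics/w4d.png origin 92 45 scale 5
[0.45395805 0.05477275 0.085     ] 0.09178879281292225 -15.166605552493492
[0.45374954 0.05478333 0.085     ] 0.09203849559272542 29.883770817665276
```

View pics/w4d.png

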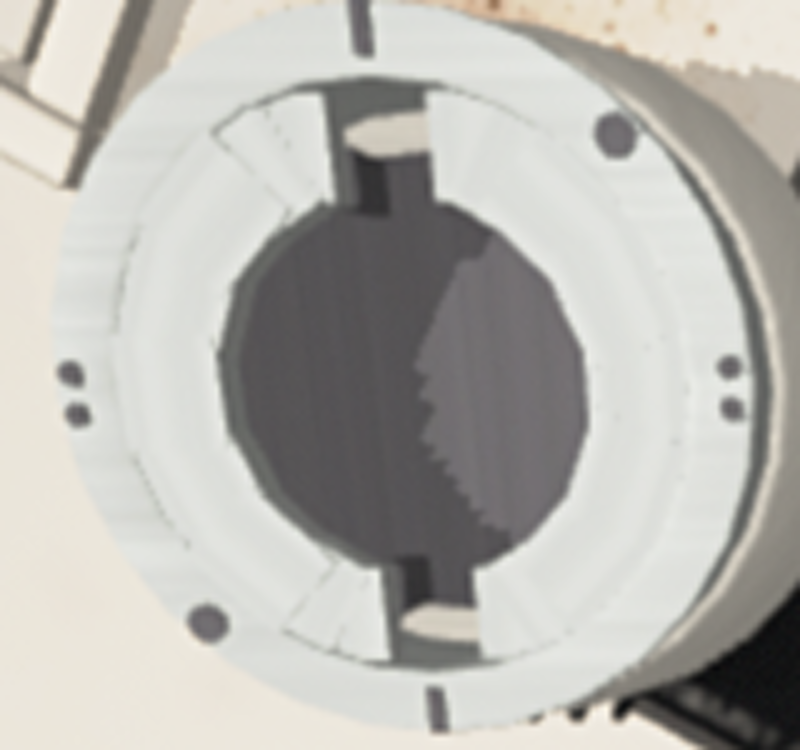

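Run:
```python
from h import *
from scipy.optimize import least_squares
im=cv2.imread("pics/w4.png");g=cv2.cvtColor(im,cv2.COLOR_BGR2GRAY).astype(float)
p,R,s=tool();c=robot.get_calibration('wrist')
crop(im[:,:,::-1],(276,245),150,120,5,"pics/w4l.png")
z=p[2]-.005
C0=p-R[:,0]*0; 
# overlay predicted flange circle at TCP axis
th=np.radians(np.arange(0,360,10));P=p+R@np.stack([-.005+0*th+0.01*0,.04*np.cos(th),.04*np.sin(th)])[:, :].T[:, :,None].squeeze(-1).T if 0 else (p[:,None]+R@np.stack([.005+0*th,.04*np.cos(th),.04*np.sin(th)])).T
q=proj(c,P)
k=[(round(a),round(b)) for a,b in q if b<252];print(k)
```

```text
pics/w4l.png origin 201 185 scale 5
[(210, 246), (213, 236), (217, 226), (223, 217), (231, 209), (241, 202), (252, 197), (263, 194), (276, 193), (288, 194), (299, 197), (310, 202), (320, 209), (328, 217), (334, 226), (339, 236), (341, 246)]
```

View pics/w4l.png

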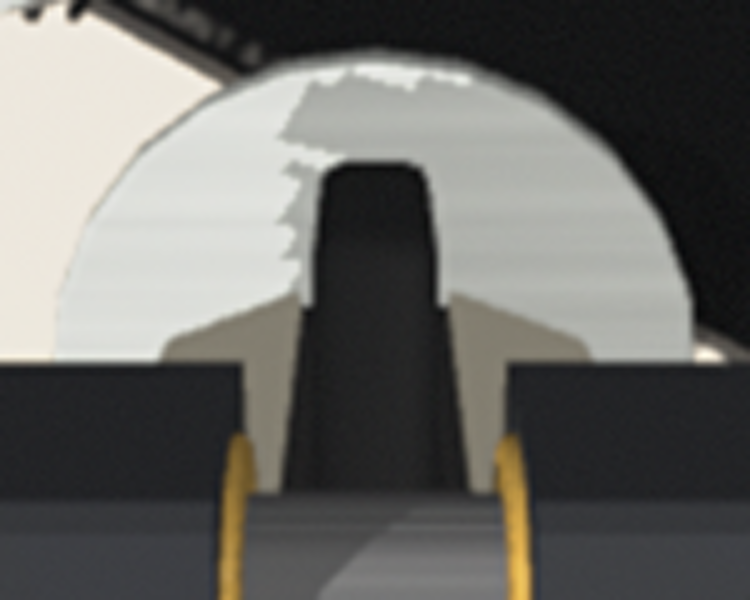

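{"fn": "play_rows", "kwargs": {
  "moves": [
    [[-0.001, -0.006, -0.007, 0, -1], [-0.001, -0.012, -0.013, 0, -1], [-0.001, -0.015, -0.017, 0, -1], [-0.001, -0.015, -0.017, 0, -1], [-0.001, -0.012, -0.014, 0, -1], [-0.001, -0.008, -0.008, 0, -1], [0, -0.003, -0.004, 0, -1], [0, 0, 0, 0, -1], [0, 0, 0, 0, -1], [0, 0, 0, 0, -1]]
  ]
}}

```text
time: 7.4
tool_pos: [0.4593, 0.0582, 0.1482]
tool_rot: [-0.232, 1.56, -2.876]
contact_force: [-0.1, -0.6, -1.4]
opening: 0.0131
```

Run:
```python
from h import *
p,R,s=tool();print(p,R.round(3),s['time'])
print("yaw",np.degrees(np.arctan2(R[1,1],R[0,1])),s['contact_force'],s['torque'],s['opening'])
T=np.array([.4538,.0548,.12])-R[:,2]*.0011;print("to go",R.T@(T-p))
for n in("scene","side","wrist"):
    im=robot.read_camera(n);cv2.imwrite(f"pics/{n}5.png",im[:,:,::-1]);
    if n!="wrist":
        m=proj(robot.get_calibration(n),[[.4538,.0548,.1]])[0];crop(im,m,120,100,6,f"pics/{n}5c.png")
```

```text
[0.4593317  0.05822245 0.14824762] [[-0.01   0.477 -0.879]
 [-0.003 -0.879 -0.477]
 [-1.    -0.002  0.01 ]] 7.4
yaw -61.53753957021604 [-0.08104597 -0.56997756 -1.43779763] [ 0.04835046 -0.02676381 -0.01147871] 0.01307430070093861
to go [0.02831067 0.00043958 0.00510914]
pics/scene5c.png origin 225 176 scale 6
pics/side5c.png origin 215 166 scale 6
```

View pics/scene5c.png

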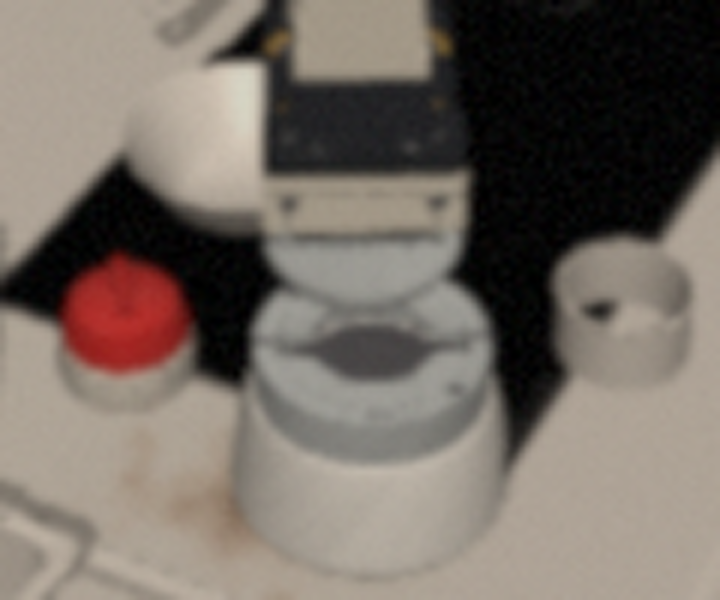

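View pics/side5c.png

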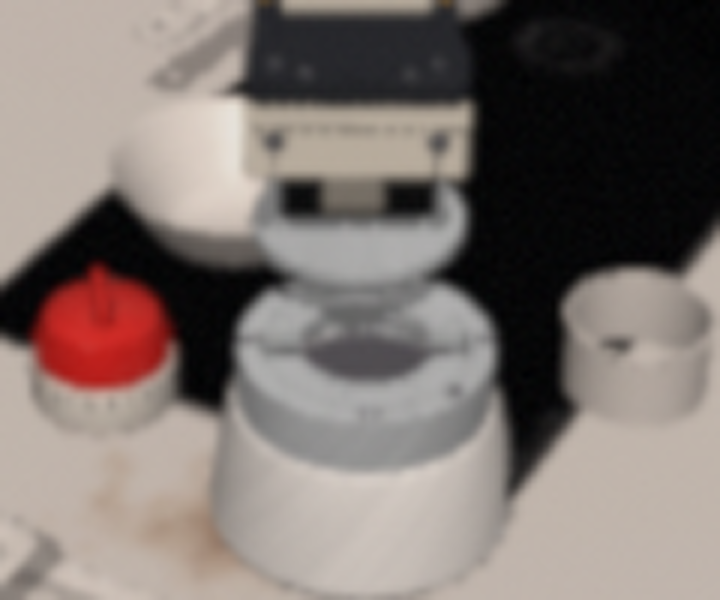

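View pics/wrist5.png

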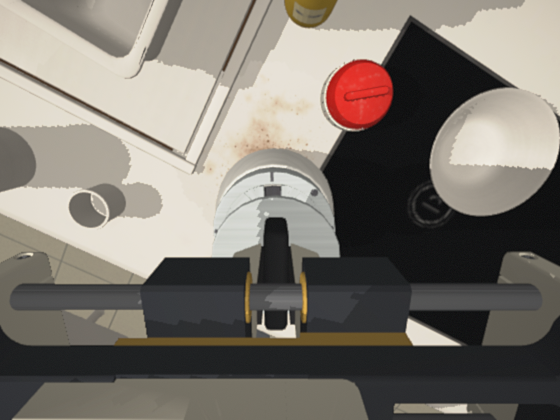

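Run:
```python
from h import *
p,R,s=tool();c=robot.get_calibration('wrist');print(p)
im=cv2.imread("pics/wrist5.png")[:,:,::-1];crop(im,(275,205),150,120,5,"pics/w5c.png")
M=np.array([.4538,.0548,.085])
u=lambda d,r:M+r*np.array([np.cos(np.radians(d)),np.sin(np.radians(d)),0])
print(proj(c,[u(29.9,.046),u(-15.1,.046),M]))
print(at_z(c,(271,175),.085)-u(29.9,.046))
```

```text
[0.45941275 0.05823958 0.14828079]
pics/w5c.png origin 200 145 scale 5
[[274.64663953 175.64440411]
 [317.06862668 191.85075785]
 [276.11968242 231.99250066]]
[-8.88882670e-04  2.67610869e-03  1.38777878e-17]
```

View pics/w5c.png

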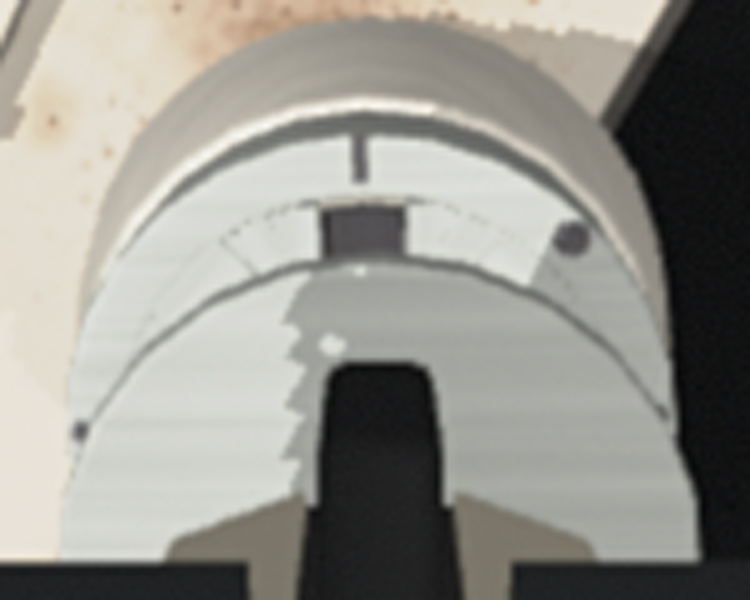

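Run:
```python
from h import *
p,R,s=tool()
for n,o,fl,co in(("scene",(225,176),(263.5,466.5),(250,497)),("side",(215,166),(255,467.5),(236,498))):
    c=robot.get_calibration(n);V=c['view']
    im=cv2.imread(f"pics/{n}5.png");crop(im[:,:,::-1],(o[0]+60,o[1]+50),70,60,11,f"pics/{n}5z.png")
    def lat(xs,P,):
        q=V[:3,:3]@P+V[:3,3];x=o[0]+(np.mean(xs)+.5)/6-.5
        w=np.diff(xs)[0]/6/c['mtx'][0,0]*-q[2]
        return (x-c['mtx'][0,2])/c['mtx'][0,0]*-q[2],w
    a=lat(fl,p+[-.004,0,-.005]);b=lat(co,np.array([.4525,.0565,.085]))
    zc=V[0,2]*(p[2]-.005-.085)
    print(n,a,b,"lid must move along cam x",b[0]-(a[0]-zc),"cam x in tool",R.T@V[0,:3])
```

```text
pics/scene5z.png origin 250 196 scale 11
scene (np.float64(0.015686064067432413), np.float64(0.08195775929762258)) (np.float64(0.01972702306625708), np.float64(0.10289986177252229)) lid must move along cam x 0.004303193253700538 cam x in tool [ 0.00545341 -0.01615442  0.99985464]
pics/side5z.png origin 240 186 scale 11
side (np.float64(0.006911602849063521), np.float64(0.07899918734437746)) (np.float64(0.009353619883841896), np.float64(0.10067767344349252)) lid must move along cam x 0.0037160029544190485 cam x in tool [-0.0119429  -0.00100022  0.99992818]
```

View pics/side5z.png

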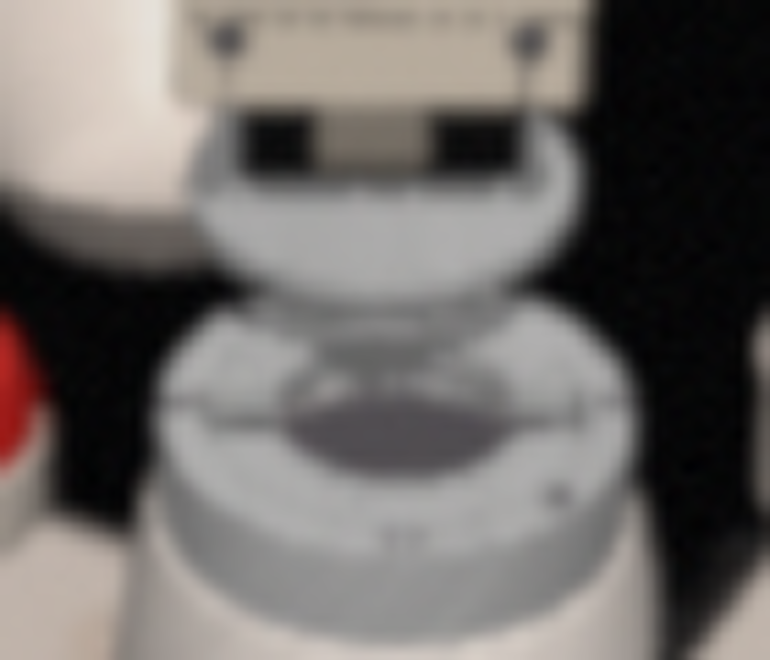

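View pics/scene5z.png

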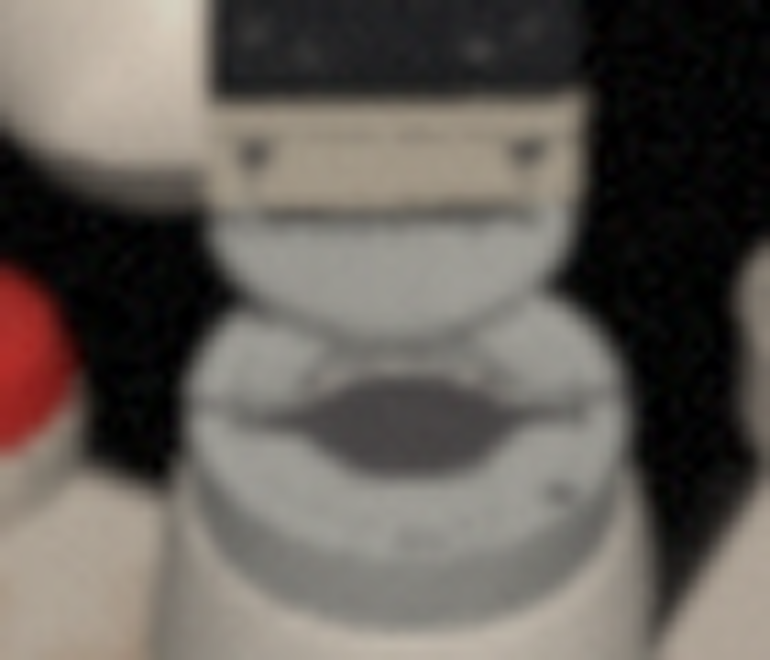

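{"fn": "play_rows", "kwargs": {
  "moves": [
    [[0, -0.002, 0.0043, -1.4, -1], [0.006, 0, 0, 0, -1], [0.007, 0, 0, 0, -1], [0.006, 0, 0, 0, -1], [0.004, 0, 0, 0, -1], [0, 0, 0, 0, -1], [0, 0, 0, 0, -1], [0, 0, 0, 0, -1], [0, 0, 0, 0, -1], [0, 0, 0, 0, -1]]
  ]
}}

```text
time: 8.55
tool_pos: [0.4538, 0.0572, 0.123]
tool_rot: [-0.276, 1.56, -2.895]
contact_force: [0.1, -0.2, -1.4]
opening: 0.0125
```

```bash
cat > look.py <<'E'
from h import *
import sys
k=sys.argv[1]
p,R,s=tool();print(p,R.round(3),s['time'])
print("yaw",np.degrees(np.arctan2(R[1,1],R[0,1])),s['contact_force'],s['torque'],s['opening'])
T=np.array([.4538,.0555,.0965])-0*R[:,2];print("to nominal",R.T@(T-p))
c=robot.get_calibration('wrist')
im=robot.read_camera('wrist');crop(im,(275,205),150,120,5,f"pics/w{k}c.png")
im=robot.read_camera('side');crop(im,(275,216),70,60,11,f"pics/side{k}z.png")
E
python3 look.py 6
```

```text
[0.45378143 0.05718788 0.12301404] [[-0.01   0.499 -0.867]
 [-0.003 -0.867 -0.499]
 [-1.    -0.003  0.01 ]] 8.55
yaw -60.090209059113 [ 0.05071314 -0.17312658 -1.35106732] [-0.01731192 -0.04927304 -0.0146738 ] 0.012533033896890852
to nominal [0.02651675 0.0015503  0.00054971]
pics/w6c.png origin 200 145 scale 5
pics/side6z.png origin 240 186 scale 11
```

View pics/w6c.png

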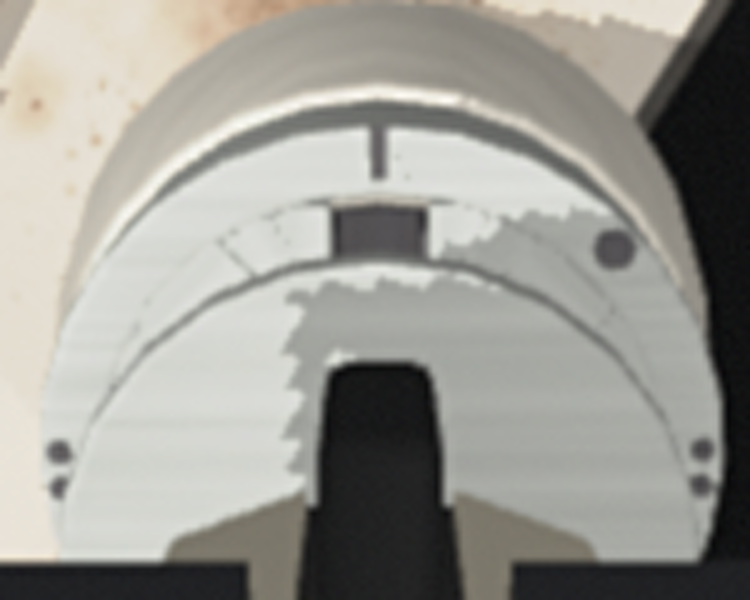

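View pics/side6z.png

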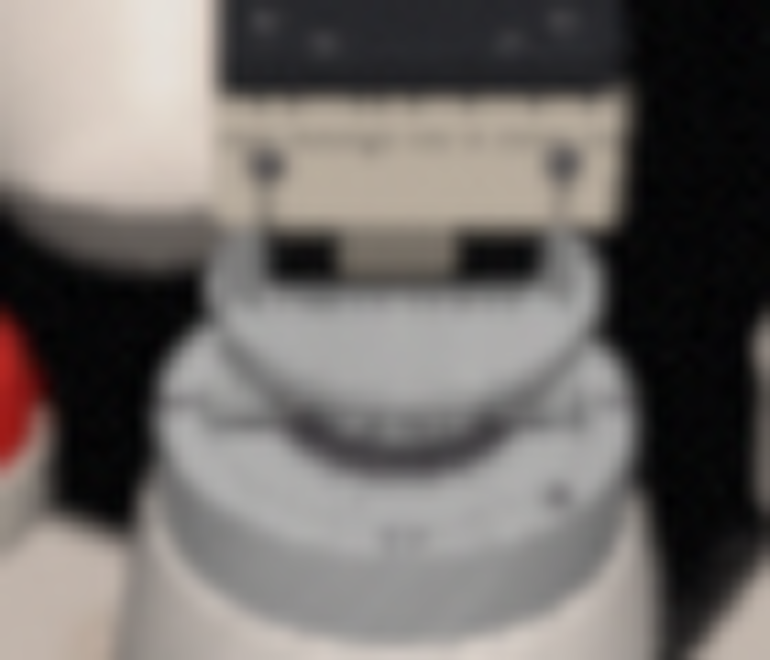

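Run:
```python
from h import *
p,R,s=tool();c=robot.get_calibration('wrist')
print(proj(c,[[*p[:2],.085], p+R[:,0]*.005+R[:,2]*(-.04), p+R[:,0]*.005+R[:,2]*(-.0385)]), "flange top row obs",145+262/5)
m=at_z(c,(275.6,238.2),.085);print(m,R.T@(m-p))
c=robot.get_calibration('scene');im=robot.read_camera('scene');crop(im,(285,223),70,60,11,"pics/scene6z.png")
```

```text
[[275.67844657 236.24666017]
 [275.57947032 192.93243558]
 [275.57897506 195.4898268 ]] flange top row obs 197.4
[0.45242508 0.05648306 0.085     ] [3.80344213e-02 5.37703317e-05 1.12076023e-03]
pics/scene6z.png origin 250 193 scale 11
```

View pics/scene6z.png

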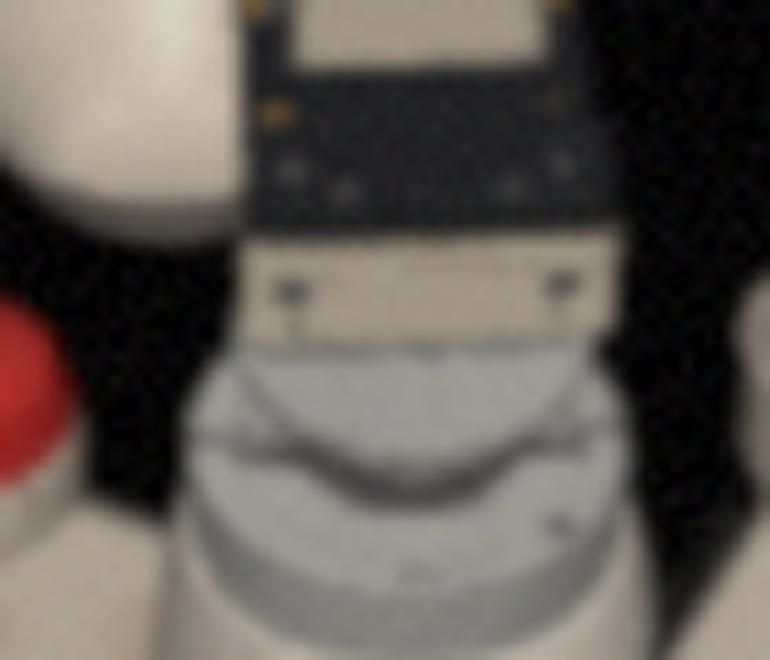

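{"fn": "play_rows", "kwargs": {
  "moves": [
    [[0.003, 0, -0.0008, 0, -1], [0.003, 0, 0, 0, -1], [0.003, 0, 0, 0, -1], [0.003, 0, 0, 0, -1], [0.003, 0, 0, 0, -1], [0.001, 0, 0, 0, -1], [0, 0, 0, 0, -1], [0, 0, 0, 0, -1], [0, 0, 0, 0, -1], [0, 0, 0, 0, -1]]
  ]
}}

```text
time: 9.7
tool_pos: [0.4542, 0.0576, 0.1054]
tool_rot: [-0.282, 1.56, -2.902]
contact_force: [0.2, 1.0, -1.4]
opening: 0.0128
```

```bash
python3 look.py 7
```

```text
[0.45424325 0.05755532 0.10541281] [[-0.011  0.499 -0.867]
 [-0.003 -0.867 -0.499]
 [-1.    -0.003  0.011]] 9.7
yaw -60.0927579310658 [ 0.21156289  0.96702735 -1.43448796] [ 0.03804789 -0.08110998  0.03125364] 0.012791983793234362
to nominal [0.00892247 0.00158819 0.00131382]
pics/w7c.png origin 200 145 scale 5
pics/side7z.png origin 240 186 scale 11
```

View pics/w7c.png

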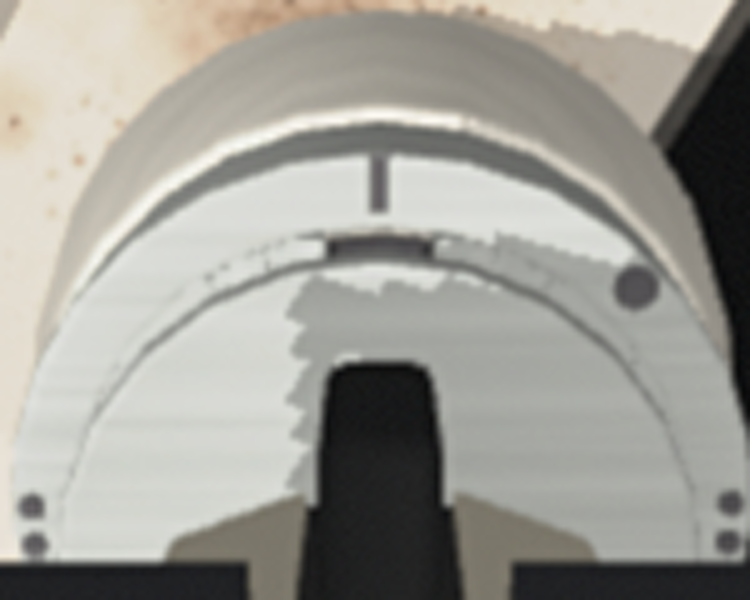

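View pics/side7z.png

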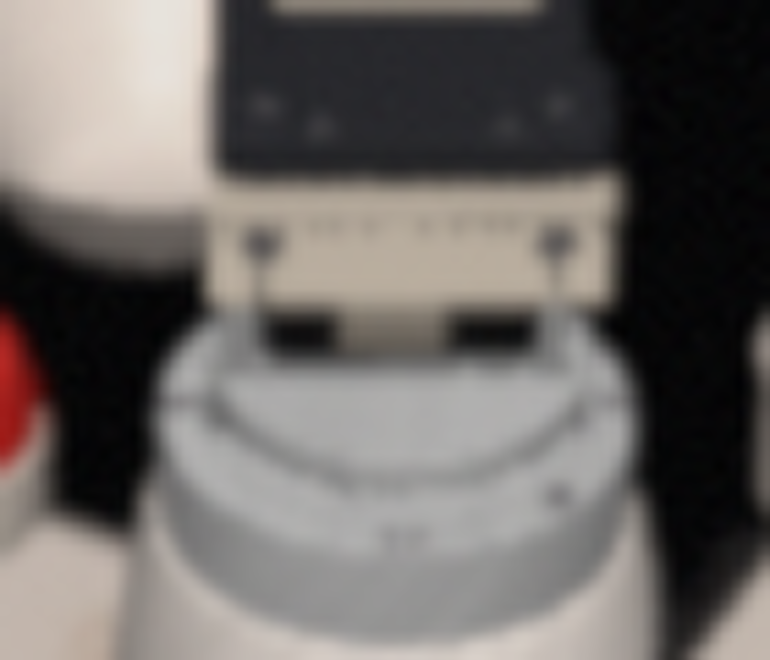

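{"fn": "play_rows", "kwargs": {
  "moves": [
    [[0.002, 0, 0, 0, -1], [0.002, 0, 0, 0, -1], [0.002, 0, 0, 0, -1], [0.002, 0, 0, 0, -1], [0.0015, 0, 0, 0, -1], [0.0015, 0, 0, 0, -1], [0.001, 0, 0, 0, -1], [0, 0, 0, 0, -1], [0, 0, 0, 0, -1], [0, 0, 0, 0, -1]]
  ]
}}

```text
time: 10.8
tool_pos: [0.4541, 0.0575, 0.0972]
tool_rot: [-0.147, 1.562, -2.766]
contact_force: [-0.3, 0.5, -1.0]
opening: 0.0125
```

```bash
python3 look.py 8
```

```text
[0.45406149 0.0574999  0.09715899] [[-0.008  0.499 -0.867]
 [-0.003 -0.867 -0.499]
 [-1.    -0.001  0.008]] 10.8
yaw -60.078659530798895 [-0.25942431  0.51561651 -1.01204633] [-0.00059662 -0.07313261 -0.04098436] 0.012515227823047802
to nominal [0.00066725 0.00160372 0.00121864]
pics/w8c.png origin 200 145 scale 5
pics/side8z.png origin 240 186 scale 11
```

View pics/w8c.png

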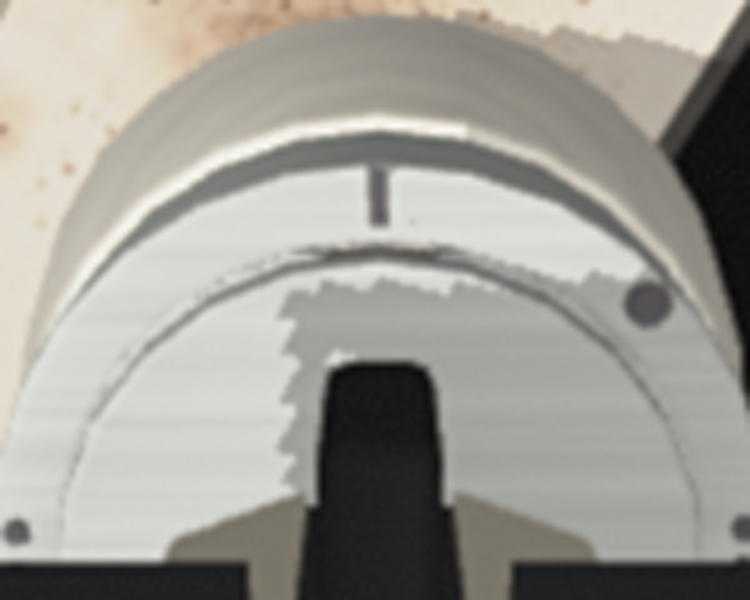

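View pics/side8z.png

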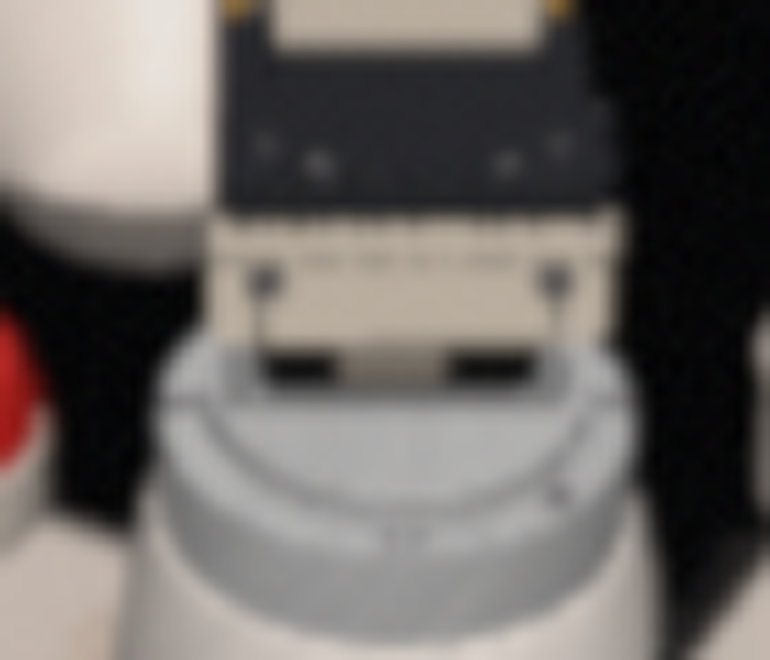

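{"fn": "play_rows", "kwargs": {
  "moves": [
    [[0.001, 0, 0, 0, -1], [0.001, 0, 0, 0, -1], [0.001, 0, 0, 0, -1], [0.001, 0, 0, 0, -1], [0.001, 0, 0, 0, -1], [0, 0, 0, 0, -1], [0, 0, 0, 0, -1], [0, 0, 0, 0, -1], [0, 0, 0, 0, -1], [0, 0, 0, 0, -1]]
  ]
}}

```text
time: 11.9
tool_pos: [0.4541, 0.0574, 0.0971]
tool_rot: [0.012, 1.564, -2.607]
contact_force: [-0.4, 0.2, 2.0]
opening: 0.0124
```

```bash
python3 look.py 9
```

```text
[0.45412451 0.05741497 0.0970564 ] [[-0.006  0.499 -0.867]
 [-0.004 -0.867 -0.499]
 [-1.     0.     0.007]] 11.9
yaw -60.06089077827467 [-0.44067845  0.17785347  1.99501735] [ 0.04031613  0.13929883 -0.07898722] 0.012356738168658284
to nominal [0.00056505 0.00149743 0.00123306]
pics/w9c.png origin 200 145 scale 5
pics/side9z.png origin 240 186 scale 11
```

View pics/side9z.png

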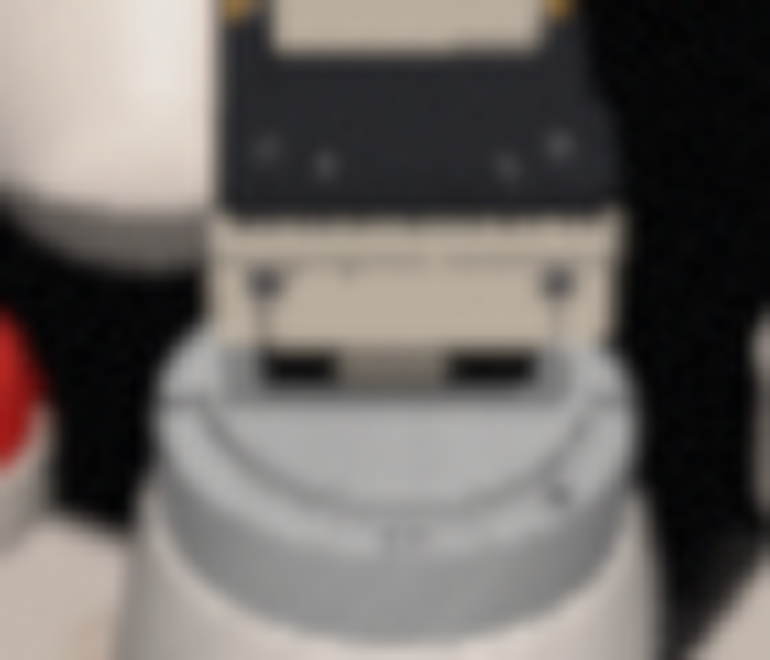

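View pics/w9c.png

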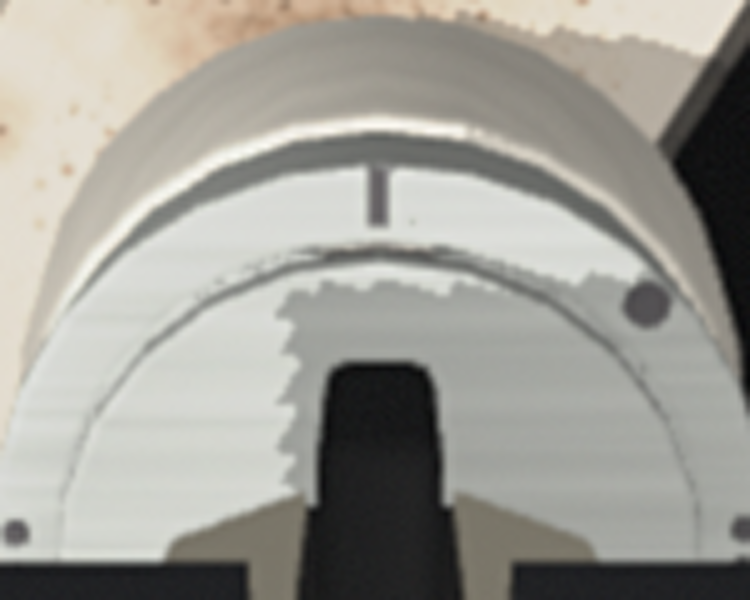

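{"fn": "play_rows", "kwargs": {
  "moves": [
    [[0.0005, 0, 0, 2, -1], [0.0005, 0, 0, 4, -1], [0.0005, 0, 0, 4, -1], [0.0005, 0, 0, 4, -1], [0.0005, 0, 0, 4, -1], [0.0005, 0, 0, 4, -1], [0.0005, 0, 0, 0, -1], [0.0005, 0, 0, 0, -1], [0.0005, 0, 0, 0, -1], [0.0005, 0, 0, 0, -1]]
  ],
  "grip_force": 50
}}

```text
time: 13.0
tool_pos: [0.4545, 0.0567, 0.0971]
tool_rot: [0.985, 1.564, -2.029]
contact_force: [-3.1, 0.5, 6.5]
opening: 0.0127
```

```bash
python3 look.py 10
```

```text
[0.45446393 0.05672889 0.09710026] [[-0.003  0.127 -0.992]
 [-0.006 -0.992 -0.127]
 [-1.     0.005  0.004]] 13.0
yaw -82.73032470589007 [-3.05064148  0.48103099  6.46153103] [0.2112963  0.52445244 0.08858927] 0.012667099989135995
to nominal [0.00060917 0.00113178 0.00081195]
pics/w10c.png origin 200 145 scale 5
pics/side10z.png origin 240 186 scale 11
```

View pics/w10c.png

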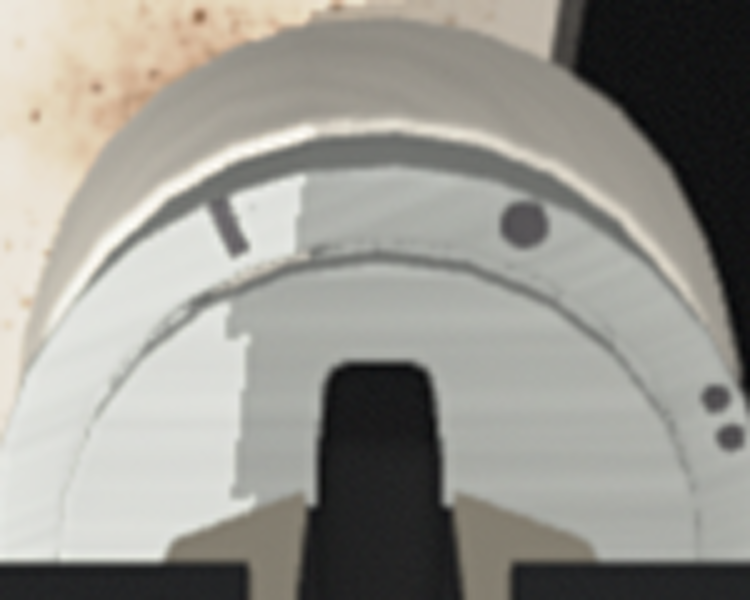

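View pics/side10z.png

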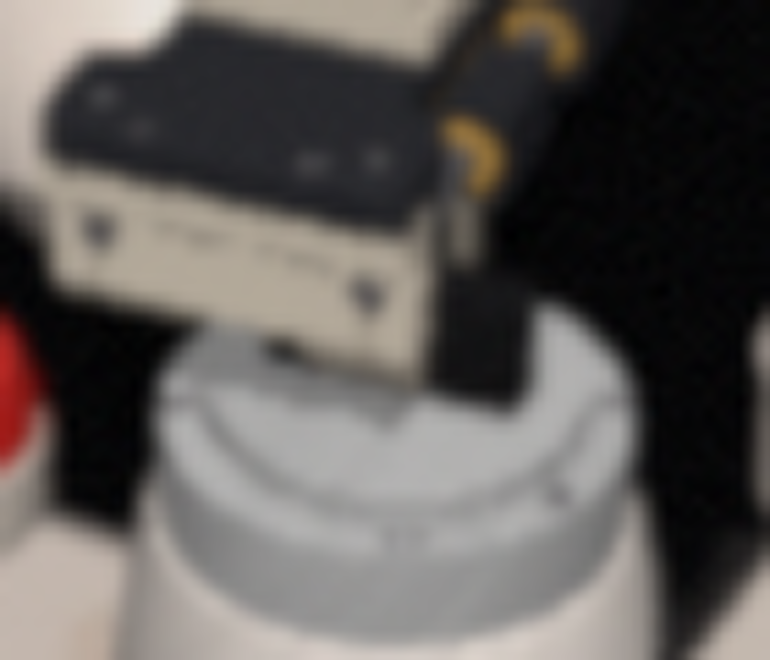

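{"fn": "play_rows", "kwargs": {
  "moves": [
    [[0.0002, 0, 0, 3, -1], [0.0002, 0, 0, 4, -1], [0.0002, 0, 0, 4, -1], [0.0002, 0, 0, 4, -1], [0.0002, 0, 0, 4, -1], [0.0002, 0, 0, 3, -1], [0.0002, 0, 0, 0, -1], [0.0002, 0, 0, 0, -1], [0.0002, 0, 0, 0, -1], [0.0002, 0, 0, 0, -1]]
  ],
  "grip_force": 50
}}

```text
time: 14.1
tool_pos: [0.454, 0.0561, 0.0972]
tool_rot: [1.475, 1.563, -1.931]
contact_force: [-2.1, -0.2, 5.2]
opening: 0.0128
```

```bash
python3 look.py 11
```

```text
[0.4540305  0.05611852 0.09723414] [[-0.003 -0.261 -0.965]
 [-0.008 -0.965  0.261]
 [-1.     0.008  0.001]] 14.1
yaw -105.15563109548167 [-2.10723046 -0.22205525  5.20690843] [0.25120049 0.42897647 0.0431156 ] 0.012839802851370704
to nominal [7.39432863e-04 6.51367594e-04 6.02015873e-05]
pics/w11c.png origin 200 145 scale 5
pics/side11z.png origin 240 186 scale 11
```

View pics/w11c.png

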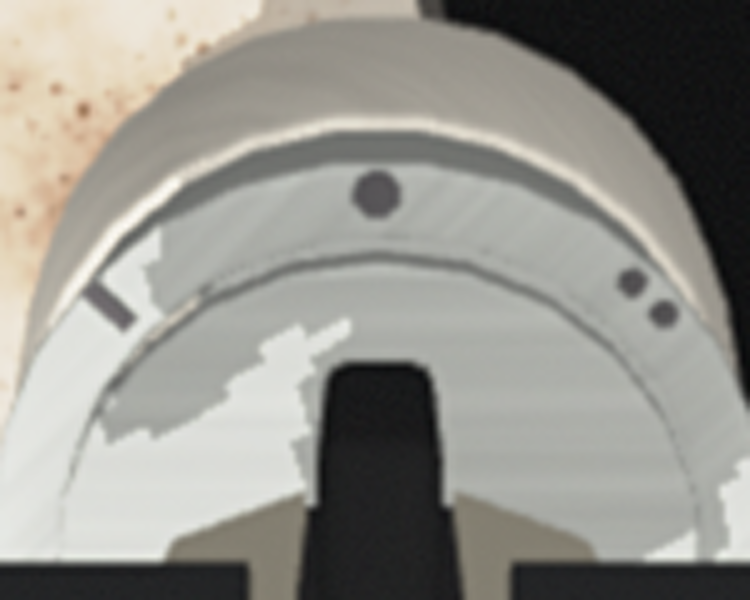

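View pics/side11z.png

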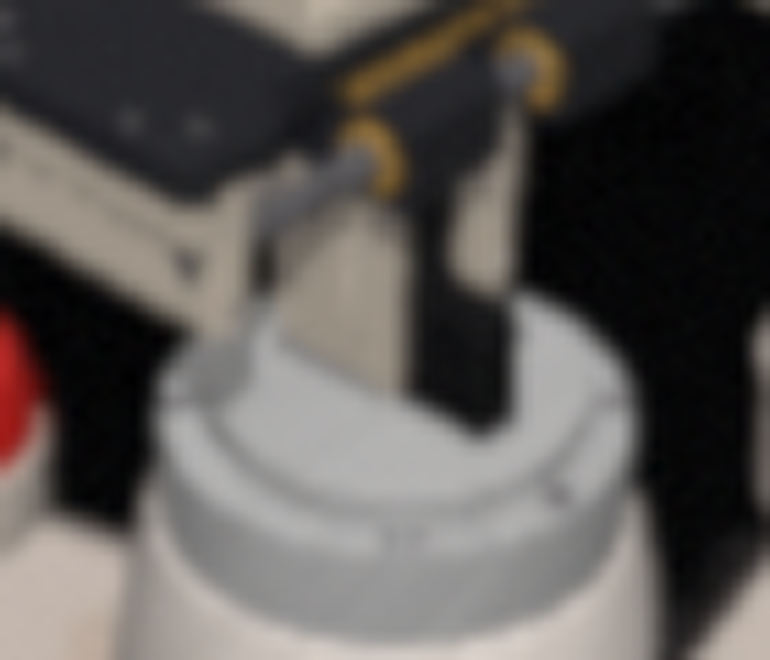

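{"fn": "play_rows", "kwargs": {
  "moves": [
    [[0.0003, 0, 0, 1.0, -1], [0.0002, 0, 0, 0, -1], [0.0002, 0, 0, 0, -1], [0.0002, 0, 0, 0, -1], [0.0002, 0, 0, 0, -1], [0.0002, 0, 0, 0, -1], [0.0002, 0, 0, 0, -1], [0.0002, 0, 0, 0, -1], [0.0002, 0, 0, 0, -1], [0.0002, 0, 0, 0, -1]]
  ],
  "grip_force": 50
}}

```text
time: 15.2
tool_pos: [0.4541, 0.0561, 0.0972]
tool_rot: [1.6, 1.563, -1.811]
contact_force: [-0.9, -0.6, 5.3]
opening: 0.0125
```

```bash
python3 look.py 12
python3 - <<'E'
from h import *
im=robot.read_camera('scene');cv2.imwrite("pics/scene12.png",im[:,:,::-1])
E
```

```text
[0.45414296 0.05610503 0.09724851] [[-0.002 -0.266 -0.964]
 [-0.007 -0.964  0.266]
 [-1.     0.008 -0.   ]] 15.2
yaw -105.44162243970062 [-0.85554469 -0.57222002  5.33197898] [0.23905312 0.41159683 0.00618352] 0.012525664084647852
to nominal [0.00075357 0.0006688  0.00016965]
pics/w12c.png origin 200 145 scale 5
pics/side12z.png origin 240 186 scale 11
```

View pics/w12c.png

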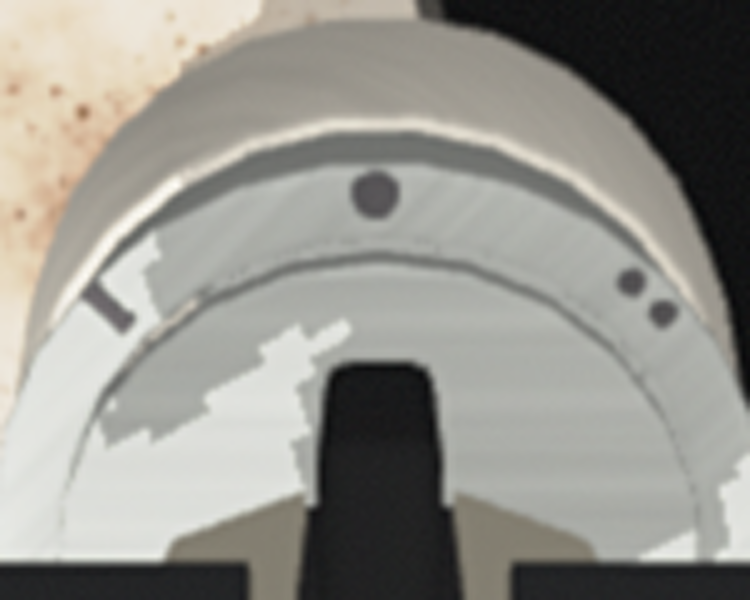

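View pics/scene12.png

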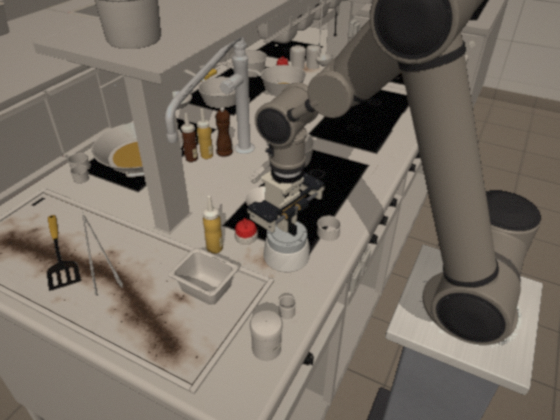

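Run:
```python
from cell import robot
t=[robot.observe()['tool_rot'] for _ in range(1)];print(t)
print(robot.hand_in())
```

```text
[array([ 1.59812499,  1.56318707, -1.8130173 ])]
the job is handed in; nothing more can be done
None
```

I fitted the lid into the grinder with its lugs down the entry notches and the flange resting on the collar. I then turned it about 45° clockwise to the single stud and handed in still gripping it there (50 N grip set, arm clock about 15 s).

- **Seating:** the tool stopped going down at z = 97 mm, where about 96.5 mm was expected. The upward force rose by about 3 N and the side view shows no gap under the flange.
- **Angle:** the tool turned from yaw −60.1° to −105.4°, so about 45.4°, and the wrist view shows the bar pointing at the stud. That is well short of the 75° click. I could not read the ring angle directly; it may lag the lid by up to 0.05 rad.
- **Forces and bystanders:** the last vertical force was about 5 N, and the final scene view shows the other things undisturbed.
- **Disagreements:** the scene and wrist cameras first placed the mouth about 5 mm apart. I settled it with close views just before inserting. The last z torque read about 0 N m, where the spring should give about 0.095. The reading had wandered by a few hundredths with the lid held still, so I trusted the measured angle and the picture instead.

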